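# Snug a bedside cup steadier with its star wheel

## Task

Take the flat key from its wooden stand and, through the slot in the top of the cup steadier, push the toothed star wheel round, tooth by tooth, to drive the jaw towards the cup until you feel the jaw hold the ceramic cup snugly against its rest, but gently: do not overtighten it, do not push the cup or the jaw directly, and do not force the key. Then put the key back upright in its stand and let go, leaving everything else on the sill undisturbed.

Things in the scene. Friction and masses are not known exactly. Their poses are not given: they have to be found in the camera images.
- steadier: fixed cup steadier: a grey base plate 92 (x) by 232 (y) by 8 mm, at its -y end a white closed housing 84 (x) by 44 (y) mm whose top is 72 mm above the sill; origin on the sill below the middle of the housing, right under the star wheel; +y runs from the housing past the jaw to the cup and the rest, x along the slot. May be turned up to 0.3 rad from the world axes
- slot (a point): point in the top face of the housing (72 mm above the sill) straight above the wheel's axis; same axes as the steadier. The slot is open from x = -22 to +19 mm and y = -8 to +8 mm of this point; the top plate is 4 mm thick
- star_wheel: steel star wheel in the housing, on a spindle along the steadier's y; origin on the axis, 36 mm below the slot point. Six straight radial teeth 60 degrees apart, each 5 mm thick and 8 mm wide (y), from the 12 mm radius hub to 30 mm radius: the highest tip is 6 mm below the top face. A tooth lies along the body's +z. Pushing upper teeth towards the steadier's +x drives the jaw out 7.5 mm per rad
- tooth_tip (a point): tip of one tooth (30 mm along the wheel's own z). The wheel has no ratchet: steady friction of 0.1 N m holds it where it is left, either way. Turning it free takes 3 to 6 N along the slot at a blade reaching 18 mm below the top face, most with the tooth upright. Jaw pressure of P newtons adds 0.0075 P N m, so a push clearly risen to 1.5 to 2 times the free one means snug
- jaw: jaw: a springy black rubber pad (15 N per mm) 32 (x) by 7 (y) by 40 (z) mm on the end of the spindle; origin on the spindle axis 36 mm above the sill. Moves only along the steadier's y as the wheel turns, starting 0.5 to 13 mm short of the cup
- jaw_face (a point): middle of the jaw's pressing face, 50 mm along +y from the jaw's origin. Pressure on the cup of 5 to 20 N is snug, less than 3 N loose, more than 30 N overtightened
- cup: white ceramic cup without handle, 72 mm across, 80 mm tall, 0.28 kg, standing loose on the base plate between jaw and rest; origin under the middle of its foot. Starts 1 to 12 mm short of the rest's face and slides there when the jaw pushes it with 1 to 3 N
- rest: white rest at the +y end of the base plate: an upright post carrying a V shaped face, both 52 mm tall. Origin on the base plate; the cup's middle comes to stand 0 to 6 mm beyond it along +y, because the V face sits on a stiff adjuster screw whose setting is not known and does not give way: when the cup is snug must be felt
- stand: fixed wooden block 60 by 60 by 50 mm tall, origin under its middle; in the middle of its top a rectangular pocket 12 (x) by 17 (y) mm, 48 mm deep; the axes are those of the key when it stands in it
- key: loose flat key, 50 g, standing upright in the stand: a steel blade 5 (x) by 10 (y) mm and 45 mm long pointing down, under a dark wooden grip 16 (x) by 28 (y) by 50 (z) mm with a brass pin near its top; origin at the blade's lower end, 5 mm above the sill while it stands in the stand with the shoulder under the grip resting on the stand's top; grip it across x
- key_tip (a point): middle of the lower end of the key's blade
- key_grip (a point): middle of the key's grip, 70 mm above the lower end of the blade
- pill_tray: lavender pill tray with seven compartments, 45 by 165 by 24 mm, bystander
- carafe: empty glass carafe, 92 mm across, 190 mm tall, bystander
- stopper: glass carafe stopper, 48 mm across, 55 mm tall, bystander
- cuff_case: grey plastic blood pressure cuff case with a steel spring clip, 125 by 195 by 70 mm, bystander
- coaster: round wooden coaster, 90 mm across, 8 mm thick, bystander
- clock: white bedside clock, 40 by 85 by 69 mm, bystander
- cream_jar: small white cream jar, 52 mm across, 45 mm tall, bystander
Not all that is in view belongs to the job. What is shaped like the stand but green or red is not meant.

How it is judged:
By the outcome, as a careful person would: the job done as asked, in the order asked, and still so for the second after the job is handed in, with the robot touching nothing.
It also fails if it takes over 69 s, if anything falls off the work surface, if the arm or the gripper's body presses on something with over 40 N, if the wrist force passes 120 N, or if a joint passes its speed limit or range.

## Robot

A 6-joint arm with a two-finger parallel gripper is mounted at the origin on the work surface. World frame = base frame: x ahead of the robot, y to its left, z up, the work surface at z = 0. Lengths are in m, angles in rad, forces in N, time in s.
With the tool pointing down it reaches from about 0.275 to 0.85 m from the base axis. Payload 5.2 kg.
Tool frame: the origin (TCP) lies midway between the tips of the shut fingers; the grasp point (between the pads) lies 19 mm behind it; z points along the fingers, y is the line along which they close (so a half turn about z gives the same grasp; the last joint's range is limited). The gripper opens to 85 mm and grips with 20 to 120 N. Pads are 22 mm wide; open, the fingers measure 114 mm over their backs; the gripper's body (76 mm by 85 mm) begins 54 mm behind the grasp point. The pads swing forward as they close: fully open they stand 13 mm farther back than shut.
Start: joints at [1.026, 0.259, 1.535, -0, 1.348, -0.203], TCP at [0.184, 0.518, 0.231] pointing down, gripper open.
Joint ranges: [-3.14, 3.14], [-0.91, 2.08], [0.19, 2.58], [-1.22, 4.36], [0.22, 2.71], [-3.12, 3.12]. Speed limits (rad/s): [2.57, 2.57, 3.14, 3.14, 3.14, 3.14].

## Interface

Orientations are given as [roll, pitch, yaw] about the fixed x, y, z axes, in that order (R = Rz(yaw) Ry(pitch) Rx(roll)).
In Python, from rig import bot gives the robot as it stands.
- The arm moves only by the tool send_rows, never from a script. Its argument "moves" is a list of rows, each an object of numbers: "dx", "dy", "dz": the shift along the tool's x, y, z in mm; "wx", "wy", "wz": the turn, a rotation vector about the tool's x, y, z in rad; "hand": the opening, from -1 (shut) to 1 (fully open). A call has exactly 8 rows; each row is the pose to reach, as a shift and turn from the pose commanded when the call began, along the tool's axes at that moment; what a row does not reach only later rows make up. A row lasts 1/8 s, in which the tool goes at most 62.5 mm and 10.7 degrees, less where a joint would pass 70% of its speed; a pose out of reach is approached as far as the arm can. A call with a gripper value outside its range is refused whole. The fingers move at their own pace and stop on an object; the grip force is fixed at half the most. Time passes only in rows, so rows that repeat a pose let the fingers close, or fill a call up. It gives the time, the measured TCP pose, the force, the opening and the grip force at its end, in the units of the state.
- bot.state(): the state, without advancing time (a new reading comes with each control period).
- bot.grab_frame(name): name is "scene" or "top"; returns the picture (420x560x3 uint8, blue, green, red); there is no depth.
- bot.calibration(name): a dict with "vfov" (degrees; the focal length in pixels is half the picture's height over the tangent of half this angle, whatever the lens; pixels are square), "cx", "cy" (the principal point, pixels), "extrinsics" (4x4, takes a point from camera to world coordinates). Camera axes: x right, y up, looking along -z (the intrinsics and any distortion apply to the point x, -y, -z); pixel columns grow to the right and rows downward; lengths in m; the calibration is good to about 2 mm. A picture is of the moment at which its call begins. calibration takes no time and is no camera call.
- bot.sign_off(): hands the job in; it is judged then, once.
The state is a dict: "time": time; "joint_positions": joint angles; "qvel": joint speeds; "tau": joint torques, N m; "tool_pos": TCP position; "tcp_rot": TCP orientation; "wrist_force": force on the tool from outside, world axes, zero at the start; "moment": the same for the moment, N m; "grip_width": opening from 0.0 (shut) to 1.0 (fully open); "grasp_force": force on a finger pad.
Only numpy, scipy, OpenCV 4.12 (cv2) and the standard library are available. Lean on these libraries where they do the work, as an engineer would, in place of code of your own. Each camera call takes 0.05 s, during which the arm holds its last target. There are 200 camera calls.

## Working session

There is one attempt and no reset: what is moved stays moved. The work goes in short steps, Python scripts to look and compute and a tool call to move; the robot and the scene stay as the last step left them, time stands still between calls to the robot, and variables do not carry over. Pictures are saved under pics/ and viewed, at most 10 in all, crops included, and the job is handed in when it is done.

Besides the shell and the picture viewer there is one more tool, called after ">>>" as name(argument=value, ...) on one line, values as JSON. send_rows: Moves the arm, as the interface text tells. Its arguments: {"type":"object","properties":{"moves":{"type":"array","items":{"type":"object","properties":{"dx":{"type":"number"},"dy":{"type":"number"},"dz":{"type":"number"},"wx":{"type":"number"},"wy":{"type":"number"},"wz":{"type":"number"},"hand":{"type":"number"}}}}},"required":["moves"]}

```bash
mkdir -p pics; python3 - <<'E'
from rig import bot
import cv2,numpy as np
for n in("scene","top"):
    f=bot.grab_frame(n); cv2.imwrite(f"pics/{n}0.png",f); c=bot.calibration(n); print(n,{k:(np.round(v,4).tolist() if k=="extrinsics" else v) for k,v in c.items()})
print(bot.state())
E
```

```text
scene {'vfov': 44.22060835808264, 'cx': 275.89202140239297, 'cy': 214.1717863915944, 'extrinsics': [[0.1356, -0.8188, 0.5578, 1.2524], [0.9907, 0.1158, -0.0709, -0.0737], [-0.0065, 0.5623, 0.8269, 1.0996], [0.0, 0.0, 0.0, 1.0]]}
top {'vfov': 56.64549035811111, 'cx': 282.4565997331801, 'cy': 205.45552020492244, 'extrinsics': [[-0.0001, 0.9881, -0.1535, 0.3969], [-0.9999, -0.0017, -0.0103, -0.0022], [-0.0105, 0.1535, 0.9881, 1.1513], [0.0, 0.0, 0.0, 1.0]]}
{'time': 0.1, 'joint_positions': array([ 1.02623520e+00,  2.59314358e-01,  1.53592827e+00, -3.01381797e-05,
        1.34803166e+00, -2.02817628e-01]), 'qvel': array([ 0.00044814, -0.00324298, -0.00275911,  0.00086442, -0.00056525,
        0.00025941]), 'tau': array([ 6.02935015e-04, -4.46969712e+01, -2.91248882e+01, -4.28950088e-04,
        6.22592139e-03,  6.17424533e-06]), 'tool_pos': array([0.18407364, 0.51779094, 0.23055224]), 'tcp_rot': array([-3.13993957e+00, -3.09951017e-04,  2.79985558e+00]), 'wrist_force': array([-0.64073175, -0.25945092,  0.13590085]), 'moment': array([ 0.01347443, -0.01302478, -0.0079524 ]), 'grasp_force': 0.0, 'grip_width': 1.0025729319425272}
```

View pics/scene0.png

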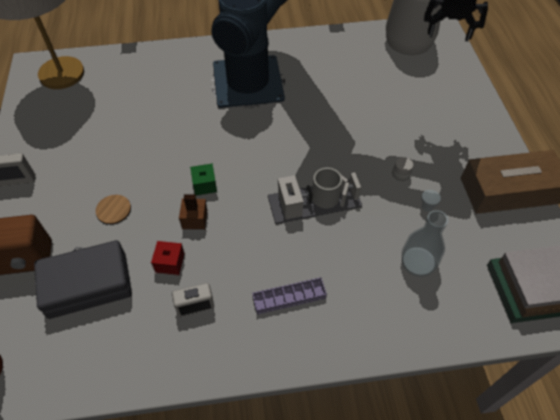

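View pics/top0.png

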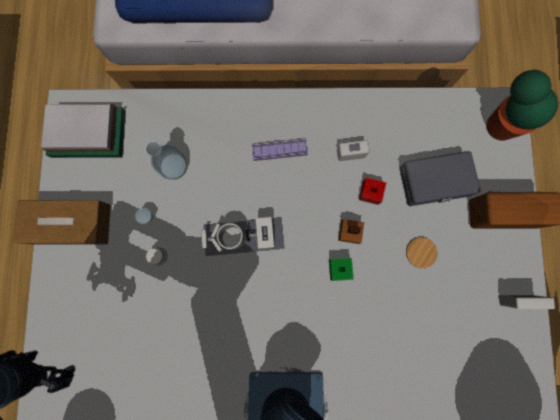

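The scene view shows a brown stand with the dark-gripped key at (193,211), green block at (203,179), red block at (168,257), and housing at (290,192). In the top view the same things are at (352,231) brown, (342,269) green, (373,190) red, and the housing is at (264,232) with the cup at (230,236). The brown one fits because it is wood and holds the key. I'll confirm it in an enlarged crop.

```bash
python3 - <<'E'
import cv2,numpy as np
t=cv2.imread("pics/top0.png");s=cv2.imread("pics/scene0.png")
r=lambda a:cv2.resize(a,(400,300),interpolation=cv2.INTER_CUBIC)
a=np.vstack([np.hstack([r(t[205:265,195:275]),r(t[205:265,312:392])]),np.hstack([r(s[160:235,265:365]),r(s[180:240,155:235])])])
a=np.clip(a.astype(float)*1.6,0,255).astype(np.uint8)
cv2.imwrite("pics/crop1.png",a)
E
```

```text
(no output)
```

View pics/crop1.png

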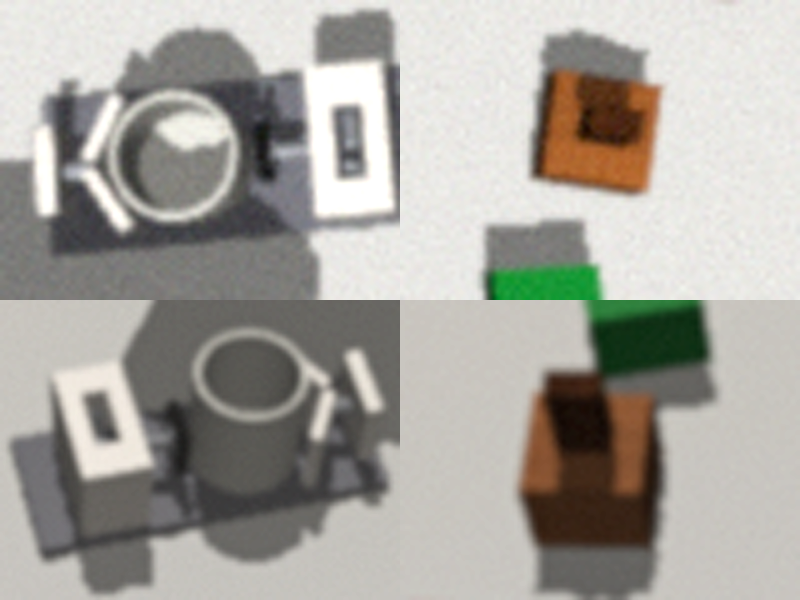

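The crop confirms the brown wooden stand holding the key (crop top right, around (600,130)). The white housing with its slot is at (348,140), and +y runs left in the top view.

```bash
cat > h.py <<'E'
import cv2,numpy as np
from rig import bot
def ray(n,uv,z):
    c=bot.calibration(n);E=np.array(c["extrinsics"]);f=210/np.tan(np.radians(c["vfov"]/2))
    uv=np.atleast_2d(uv).astype(float)
    d=np.c_[(uv[:,0]-c["cx"])/f,-(uv[:,1]-c["cy"])/f,-np.ones(len(uv))]@E[:3,:3].T
    o=E[:3,3];return o+d*((z-o[2])/d[:,2])[:,None]
def big(m,near=None):
    cs,_=cv2.findContours(m.astype(np.uint8),cv2.RETR_EXTERNAL,cv2.CHAIN_APPROX_NONE)
    return max(cs,key=cv2.contourArea)
def rect(n,m,off,z,S=8):
    c=big(m)
    uv=(c.reshape(-1,2)+.5)/S-.5+off
    w=ray(n,uv,z);r=cv2.minAreaRect((w[:,:2]*1000).astype(np.float32))
    print(n,"centre",np.round(r[0],1),"size",np.round(r[1],1),"ang",round(r[2],1));return r
E
python3 - <<'E'
from h import *
S=8
def up(im,x0,x1,y0,y1): return cv2.resize(im[y0:y1,x0:x1],None,fx=S,fy=S,interpolation=cv2.INTER_CUBIC),np.array([x0,y0])
for n,hb,sb in(("top",(252,278,212,252),(335,370,212,250)),("scene",(272,306,170,222),(175,212,190,232))):
    im=cv2.imread(f"pics/{n}0.png")
    a,o=up(im,*hb);g=cv2.cvtColor(a,cv2.COLOR_BGR2GRAY)
    th=135 if n=="top" else 120
    print(np.percentile(g,[5,25,50,75,95]))
    hsv=cv2.cvtColor(a,cv2.COLOR_BGR2HSV)
    m=g>(165 if n=="top" else 155)
    r=rect(n,m,o,.072)
    c=big(m);f=np.zeros_like(g);cv2.drawContours(f,[c],-1,1,-1)
    f=cv2.erode(f,np.ones((25,25)))
    print("slot");rect(n,(f>0)&(g<130 if n=="top" else g<120),o,.072)
    a2,o2=up(im,*sb);hsv=cv2.cvtColor(a2,cv2.COLOR_BGR2HSV)
    m2=(hsv[...,1]>120)&((hsv[...,0]<20)|(hsv[...,0]>170))
    cv2.imwrite(f"/tmp/{n}h.png",m*255);cv2.imwrite(f"/tmp/{n}s.png",a2)
    top=m2&(hsv[...,2]>(90 if n=="top" else 70))
    print("stand bright");rect(n,top,o2,.05)
    cv2.imwrite(f"/tmp/{n}t.png",top*255)
R=lambda p:cv2.resize(p if p.ndim==3 else cv2.cvtColor(p,cv2.COLOR_GRAY2BGR),(200,280))
cv2.imwrite("pics/m.png",np.hstack([R(cv2.imread(f"/tmp/{k}.png")) for k in("toph","topt","sceneh","scenet")]))
E
```

```text
[ 62.  79. 112. 161. 168.]
top centre [488.8  59.8] size [78.  37.9] ang 5.1
slotTraceback (most recent call last):
  File "<stdin>", line 14, in <module>
  File "h.py", line 12, in rect
    c=big(m)
  File "h.py", line 10, in big
    return max(cs,key=cv2.contourArea)
ValueError: max() iterable argument is empty
```

```bash
python3 - <<'E'
from h import *
S=8
def up(im,x0,x1,y0,y1): return cv2.resize(im[y0:y1,x0:x1],None,fx=S,fy=S,interpolation=cv2.INTER_CUBIC),np.array([x0,y0])
tiles=[]
R=lambda p:cv2.resize(p if p.ndim==3 else cv2.cvtColor(p.astype(np.uint8)*255,cv2.COLOR_GRAY2BGR),(190,280))
for n,hb,sb in(("top",(252,278,212,252),(335,370,212,250)),("scene",(272,306,170,222),(175,212,190,232))):
    im=cv2.imread(f"pics/{n}0.png")
    a,o=up(im,*hb);g=cv2.GaussianBlur(cv2.cvtColor(a,cv2.COLOR_BGR2GRAY),(0,0),3)
    print(n,g.max(),np.median(im[300:320,460:480] if n=="top" else im[100:120,120:140]))
    m=g>(153 if n=="top" else 130)
    m=cv2.morphologyEx(m.astype(np.uint8),cv2.MORPH_OPEN,np.ones((17,17)))
    print("housing",end=" ");rect(n,m,o,.072)
    h=cv2.convexHull(big(m));f=np.zeros_like(g);cv2.drawContours(f,[h],-1,1,-1)
    f=cv2.erode(f,np.ones((39,39)))
    sl=(f>0)&(g<120 if n=="top" else g<100)
    print("slot",end=" ");rect(n,sl,o,.072)
    a2,o2=up(im,*sb);a2=cv2.GaussianBlur(a2,(0,0),3);hsv=cv2.cvtColor(a2,cv2.COLOR_BGR2HSV)
    m2=(hsv[...,1]>90)&((hsv[...,0]<20)|(hsv[...,0]>170))
    t=m2&(hsv[...,2]>(85 if n=="top" else 65))
    print("standtop",end=" ");rect(n,t,o2,.05)
    gr=m2&(hsv[...,2]<(75 if n=="top" else 45))
    tiles+=[R(m+0),R(sl),R(a2),R(t)]
    
cv2.imwrite("pics/m.png",np.vstack([np.hstack(tiles[:4]),np.hstack(tiles[4:])]))
E
```

```text
top 171 145.0
housing top centre [489.2  59.6] size [80.7 40.2] ang 5.0
slot top centre [487.7  59.2] size [40.8 17. ] ang 5.3
standtop top centre [ 495.  -187.2] size [58.9 63.2] ang 80.5
scene 149 123.0
housing scene centre [488.3  59. ] size [84.  40.9] ang 5.7
slot scene centre [488.9  58.9] size [39.6 15.2] ang 5.6
standtop scene centre [ 499.2 -163.8] size [61.6 21.6] ang 0.4
```

View pics/m.png

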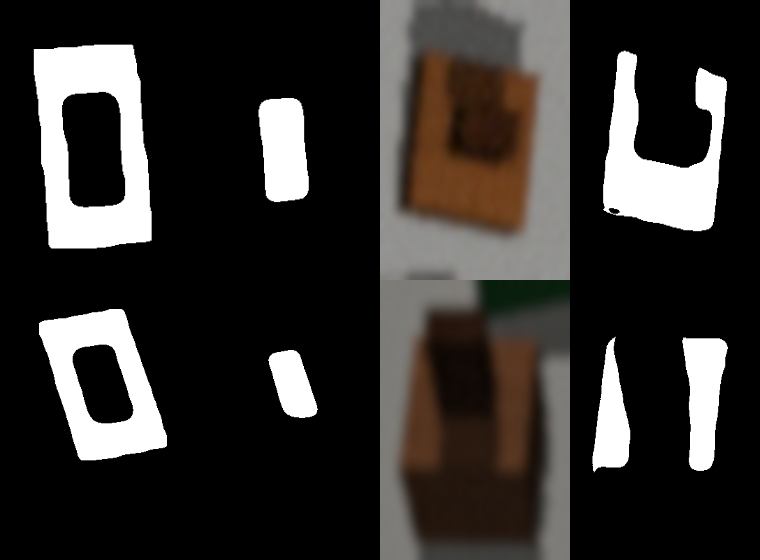

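Top-left tiles: the housing and slot masks are clean and agree in both views. In the stand tile the dark grip is near (483,135), with its long side across the picture (key y ≈ world y) and its shadow above it. Next I'll locate the grip itself.

```bash
python3 - <<'E'
from h import *
S=8
im=cv2.imread("pics/top0.png");x0,y0=335,212
a=cv2.GaussianBlur(cv2.resize(im[y0:250,x0:370],None,fx=S,fy=S,interpolation=cv2.INTER_CUBIC),(0,0),3)
hsv=cv2.cvtColor(a,cv2.COLOR_BGR2HSV);v=hsv[...,2]
for th in(50,60,70):
    m=np.zeros_like(v);m[60:190,90:210]=v[60:190,90:210]<th
    if m.sum(): rect("top",m,(x0,y0),.095)
print(v[40:190:10,130:210:10])
# stand edge positions along rows/cols
sat=hsv[...,1];print(sat[250,20:240:8])
s=cv2.imread("pics/scene0.png")
for p in[(181,216),(181.5,241),(205.5,242)]:pass
q=bot.calibration("top");E=np.array(q["extrinsics"]);f=210/np.tan(np.radians(q["vfov"]/2))
def pr(n,P):
    q=bot.calibration(n);E=np.array(q["extrinsics"]);f=210/np.tan(np.radians(q["vfov"]/2))
    c=(np.array(P)-E[:3,3])@E[:3,:3];return np.round([q["cx"]+f*c[0]/-c[2],q["cy"]-f*c[1]/-c[2]],1)
for n in("top","scene"):
    for z in(.05,.1):print(n,z,pr(n,[.495,-.187,z]))
# front stand top edge in scene
a=cv2.GaussianBlur(cv2.resize(s[190:232,175:212],None,fx=S,fy=S,interpolation=cv2.INTER_CUBIC),(0,0),3)
for v0 in(100,170):print("scene row",190+v0/8,a[v0,::10,2])
E
```

```text
top centre [ 496.  -183.3] size [29.8 21.3] ang 80.0
top centre [ 502.2 -183.7] size [33.7 35.3] ang 82.0
top centre [ 502.9 -183.7] size [36.2 38.4] ang 83.3
[[ 76  78  78  79  78  79  76  86]
 [ 79  78  77  77  79  80  78  88]
 [ 71  73  72  74  77  77  76  89]
 [ 55  60  61  65  65  74  83  92]
 [ 54  55  58  54  57  71  90  96]
 [ 56  56  56  53  59  72  97 103]
 [ 55  56  54  57  57  72 101 107]
 [ 51  51  49  49  52  71  98 102]
 [ 45  50  46  44  49  58  74  81]
 [ 49  54  49  48  47  49  49  62]
 [ 51  53  49  48  48  46  49  63]
 [ 46  47  47  47  48  48  46  66]
 [ 38  42  38  39  41  42  52  72]
 [ 59  54  46  42  42  52  68  87]
 [101  97  91  83  78  90  96 101]]
[ 5  3  5  5  7  4  5  5  7  8 11 15 22 18 17 30 45 60 73 87 90 96 87 72
 43 12  7  9]
top 0.05 [351.9 230.8]
top 0.1 [355.  229.2]
scene 0.05 [192.  207.4]
scene 0.1 [189.1 195.4]
scene row 202.5 [125 125 125 126 121 107  92  72  39  17  14  17  17  17  16  15  14  32
  67  87  90  90  90  83  67  75 103 117 119 118]
scene row 211.25 [124 125 126 118  99  86  83  85  82  66  43  35  36  36  37  37  35  36
  49  73  83  84  79  59  32  36  79 115 125 126]
```

>>> send_rows(moves=[{"dx": -40, "dy": -42, "wz": 0.17}, {"dx": -81, "dy": -86, "wz": 0.34}, {"dx": -122, "dy": -129, "wz": 0.51}, {"dx": -163, "dy": -172, "wz": 0.68}, {"dx": -204, "dy": -216, "wz": 0.85}, {"dx": -245, "dy": -259, "wz": 1.02}, {"dx": -286, "dy": -302, "wz": 1.19}, {"dx": -327, "dy": -346, "wz": 1.36}])

```text
validation failed for argument at $.mo...
```

>>> send_rows(moves=[{"dx": -40, "dy": -42, "dz": 0, "wx": 0, "wy": 0, "wz": 0.17, "hand": 1}, {"dx": -81, "dy": -86, "dz": 0, "wx": 0, "wy": 0, "wz": 0.34, "hand": 1}, {"dx": -122, "dy": -129, "dz": 0, "wx": 0, "wy": 0, "wz": 0.51, "hand": 1}, {"dx": -163, "dy": -172, "dz": 0, "wx": 0, "wy": 0, "wz": 0.68, "hand": 1}, {"dx": -204, "dy": -216, "dz": 0, "wx": 0, "wy": 0, "wz": 0.85, "hand": 1}, {"dx": -245, "dy": -259, "dz": 0, "wx": 0, "wy": 0, "wz": 1.02, "hand": 1}, {"dx": -286, "dy": -302, "dz": 0, "wx": 0, "wy": 0, "wz": 1.19, "hand": 1}, {"dx": -327, "dy": -346, "dz": 0, "wx": 0, "wy": 0, "wz": 1.36, "hand": 1}])

```text
time: 1.1
tool_pos: [0.3767, 0.0808, 0.2313]
tcp_rot: [3.141, -0.0, 1.434]
wrist_force: [1.3, 0.1, 0.4]
grip_width: 1.001
grasp_force: 0.0
```

>>> send_rows(moves=[{"dx": -50, "dy": 30, "dz": 0, "wx": 0, "wy": 0, "wz": 0.035, "hand": 1}, {"dx": -100, "dy": 61, "dz": 0, "wx": 0, "wy": 0, "wz": 0.035, "hand": 1}, {"dx": -150, "dy": 92, "dz": 0, "wx": 0, "wy": 0, "wz": 0.035, "hand": 1}, {"dx": -200, "dy": 122, "dz": 0, "wx": 0, "wy": 0, "wz": 0.035, "hand": 1}, {"dx": -250.5, "dy": 152.7, "dz": 0, "wx": 0, "wy": 0, "wz": 0.035, "hand": 1}, {"dx": -250.5, "dy": 152.7, "dz": 40, "wx": 0, "wy": 0, "wz": 0.035, "hand": 1}, {"dx": -250.5, "dy": 152.7, "dz": 75, "wx": 0, "wy": 0, "wz": 0.035, "hand": 1}, {"dx": -250.5, "dy": 152.7, "dz": 105, "wx": 0, "wy": 0, "wz": 0.035, "hand": 1}])

```text
time: 2.1
tool_pos: [0.4944, -0.1856, 0.1244]
tcp_rot: [-3.14, -0.001, 1.404]
wrist_force: [0.7, -0.0, 0.2]
grip_width: 0.999
grasp_force: 0.0
```

```bash
python3 - <<'E'
from h import *
a=bot.grab_frame("scene")[150:255,120:260];b=bot.grab_frame("top")[170:275,282:422]
o=np.vstack([cv2.resize(x,(400,300),interpolation=cv2.INTER_CUBIC) for x in(a,b)])
cv2.imwrite("pics/g1.png",np.clip(o*1.6,0,255).astype(np.uint8))
s=bot.state();print(s["tool_pos"],s["tcp_rot"],s["joint_positions"])
E
```

```text
[ 0.49258795 -0.18422676  0.12271926] [-3.13425051 -0.00315714  1.40450321] [-5.70176412e-01  3.20466927e-01  1.73581509e+00  1.98853435e-05
  1.09330277e+00 -4.03904096e-01]
```

View pics/g1.png

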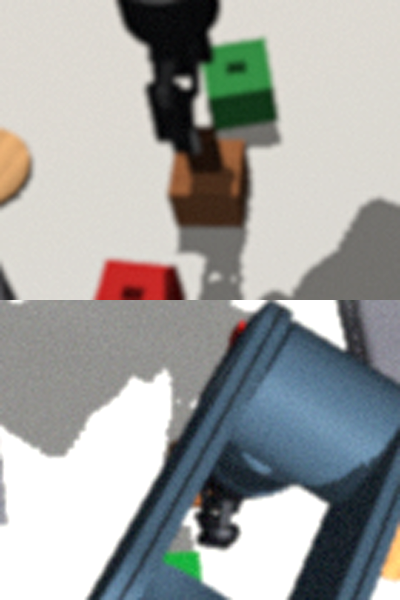

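The scene crop shows the open fingers over the brown stand, with the near fingertip at about crop (193,150). I'll check that tip against the commanded pose.

```bash
python3 - <<'E'
from h import *
for z in(.124,.137): print(ray("scene",[(187.5,202.5)],z))
print(ray("scene",[(120+205/2.857,150+130/2.857)],.1), "grip top approx")
for i in range(3):
    s=bot.state();print(s["tool_pos"],s["qvel"])
E
```

```text
[[ 0.53312635 -0.18877016  0.124     ]]
[[ 0.54271131 -0.18723704  0.137     ]]
[[ 0.49614503 -0.18064523  0.1       ]] grip top approx
[ 0.49258795 -0.18422676  0.12271926] [ 6.12705541e-03 -4.47969212e-02 -6.63073782e-02  5.13623338e-05
  5.46772778e-02 -1.37340361e-04]
[ 0.49258795 -0.18422676  0.12271926] [ 6.12705541e-03 -4.47969212e-02 -6.63073782e-02  5.13623338e-05
  5.46772778e-02 -1.37340361e-04]
[ 0.49258795 -0.18422676  0.12271926] [ 6.12705541e-03 -4.47969212e-02 -6.63073782e-02  5.13623338e-05
  5.46772778e-02 -1.37340361e-04]
```

>>> send_rows(moves=[{"dx": 0, "dy": 0, "dz": 25, "wx": 0, "wy": 0, "wz": 0, "hand": 1}, {"dx": 0, "dy": 0, "dz": 50, "wx": 0, "wy": 0, "wz": 0, "hand": 1}, {"dx": 0, "dy": 0, "dz": 66, "wx": 0, "wy": 0, "wz": 0, "hand": 0.5}, {"dx": 0, "dy": 0, "dz": 66, "wx": 0, "wy": 0, "wz": 0, "hand": 0}, {"dx": 0, "dy": 0, "dz": 66, "wx": 0, "wy": 0, "wz": 0, "hand": -0.4}, {"dx": 0, "dy": 0, "dz": 66, "wx": 0, "wy": 0, "wz": 0, "hand": -1}, {"dx": 0, "dy": 0, "dz": 66, "wx": 0, "wy": 0, "wz": 0, "hand": -1}, {"dx": 0, "dy": 0, "dz": 66, "wx": 0, "wy": 0, "wz": 0, "hand": -1}])

```text
time: 3.2
tool_pos: [0.4959, -0.1862, 0.0615]
tcp_rot: [3.139, 0.001, 1.405]
wrist_force: [-0.8, 0.8, 6.7]
grip_width: 0.178
grasp_force: 58.9
```

>>> send_rows(moves=[{"dx": 0, "dy": 0, "dz": -15, "wx": 0, "wy": 0, "wz": 0, "hand": -1}, {"dx": 0, "dy": 0, "dz": -35, "wx": 0, "wy": 0, "wz": 0, "hand": -1}, {"dx": 0, "dy": 0, "dz": -60, "wx": 0, "wy": 0, "wz": 0, "hand": -1}, {"dx": 0, "dy": 0, "dz": -85, "wx": 0, "wy": 0, "wz": 0, "hand": -1}, {"dx": 0, "dy": 0, "dz": -100, "wx": 0, "wy": 0, "wz": 0, "hand": -1}, {"dx": 30, "dy": 0, "dz": -100, "wx": 0, "wy": 0, "wz": -0.1, "hand": -1}, {"dx": 70, "dy": 0, "dz": -100, "wx": 0, "wy": 0, "wz": -0.2, "hand": -1}, {"dx": 110, "dy": 0, "dz": -100, "wx": 0, "wy": 0, "wz": -0.255, "hand": -1}])

```text
time: 4.2
tool_pos: [0.5131, -0.0763, 0.1605]
tcp_rot: [-3.141, -0.0, 1.661]
wrist_force: [0.0, -0.5, 0.1]
grip_width: 0.178
grasp_force: 58.3
```

```bash
python3 - <<'E'
from h import *
s=bot.state();print(s["tool_pos"],s["tcp_rot"],s["grip_width"],s["wrist_force"])
yaw=.092;P=np.array([489.3,59.3]);ex=np.array([np.cos(yaw),np.sin(yaw)])
def pr(n,P):
    q=bot.calibration(n);E=np.array(q["extrinsics"]);f=210/np.tan(np.radians(q["vfov"]/2))
    c=(np.array(P)-E[:3,3])@E[:3,:3];return [q["cx"]+f*c[0]/-c[2],q["cy"]-f*c[1]/-c[2]]
ey=np.array([-ex[1],ex[0]])
for n in("top","scene"):
    g=cv2.cvtColor(cv2.imread(f"pics/{n}0.png"),cv2.COLOR_BGR2GRAY)
    if n=="top":print("slot x:",list(range(-28,28,2)))
    for y in(-4,0,4):
        pts=np.array([pr(n,np.r_[(P+ex*x+ey*y)/1000,.072]) for x in range(-28,28,2)],np.float32)
        print(n,y,cv2.remap(g,pts[None,:,0],pts[None,:,1],cv2.INTER_CUBIC)[0])
a=bot.grab_frame("scene")[130:235,170:310]
cv2.imwrite("pics/g2.png",np.clip(cv2.resize(a,(700,525),interpolation=cv2.INTER_CUBIC)*1.6,0,255).astype(np.uint8))
E
```

```text
[ 0.51310291 -0.07627041  0.16046018] [-3.14128796e+00 -1.83364010e-04  1.66111254e+00] 0.17826697995461802 [ 0.0313474  -0.53479985  0.1274244 ]
slot x: [-28, -26, -24, -22, -20, -18, -16, -14, -12, -10, -8, -6, -4, -2, 0, 2, 4, 6, 8, 10, 12, 14, 16, 18, 20, 22, 24, 26]
top -4 [168 167 152 124  95  80  80  75  61  51  57  66  79  85  83  80  78  80
  81  79  75  72  80 109 146 161 166 165]
top 0 [169 167 153 122  88  80  99  92  71  52  51  70  94 103  94  88  90  90
  91  89  86  78  80 105 144 165 170 167]
top 4 [170 168 157 118  81  69  79  77  63  50  51  59  65  65  65  66  65  65
  67  69  68  64  74 103 140 163 168 167]
scene -4 [147 143 135 118  97  79  67  64  62  63  64  64  61  57  54  53  53  53
  51  52  57  67  84 103 120 136 142 147]
scene 0 [146 144 137 119  98  75  62  58  58  57  57  56  56  55  54  53  52  50
  47  45  41  46  62  83 113 133 143 147]
scene 4 [147 146 136 120  97  76  68  64  64  65  64  63  64  64  63  62  62  62
  58  52  47  50  59  83 110 130 144 147]
```

View pics/g2.png

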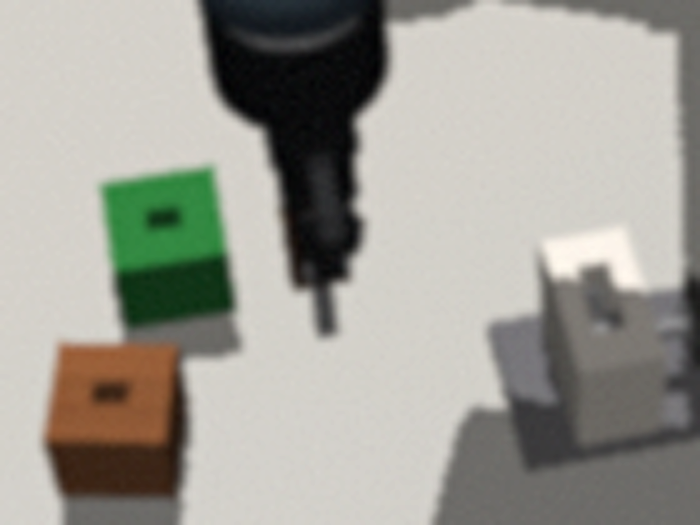

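The scene crop shows the key hanging straight in the gripper, blade tip at crop (325,333) → pixel (235,196.6), and the brown pocket empty. The slot profile suggests teeth at about -28° and +32° from upright.

```bash
python3 - <<'E'
from h import *
print("tip",ray("scene",[(170+325/5,130+333/5)],.104))
# rough jaw-cup gap in top view
im=cv2.imread("pics/top0.png");g=cv2.cvtColor(im,cv2.COLOR_BGR2GRAY)
a=cv2.resize(g[205:265,195:275],None,fx=8,fy=8,interpolation=cv2.INTER_CUBIC)
yaw=.092;P=np.array([489.3,59.3]);ex=np.array([np.cos(yaw),np.sin(yaw)]);ey=np.array([-ex[1],ex[0]])
for nm,px in(("cup left",(111,155)),("cup right",(240,155))):
    w=ray("top",[(195+px[0]/5,205+px[1]/5)],.088)[0,:2]*1000-P;print(nm,w@ex,w@ey)
for nm,px,z in(("jaw face",(257,130),.056),("V apex",(88,165),.06),("post",(45,165),.06)):
    w=ray("top",[(195+px[0]/5,205+px[1]/5)],z)[0,:2]*1000-P;print(nm,w@ex,w@ey)
# target deltas to slot, from commanded pose
cmd=np.array([495+110*np.cos(1.405),-186+110*np.sin(1.405)]);psi=1.405+.255
tx=np.array([np.cos(psi),np.sin(psi)]);ty=np.array([np.sin(psi),-np.cos(psi)])
for xs in(-15,0,14):
    d=P+ex*xs-cmd;print(xs,"dx %.1f dy %.1f"%(d@tx,d@ty))
E
```

```text
tip [[ 0.51692889 -0.07806487  0.104     ]]
cup left 0.3810190048801198 128.5341538913485
cup right -6.170659798198108 58.24113000802387
jaw face 9.745691218325032 50.94834026129275
V apex -1.4329661876159645 146.54221273978428
post 0.8080017111842587 170.59953801214948
-15 dx 138.3 dy -26.6
0 dx 138.4 dy -11.6
14 dx 138.4 dy 2.4
```

>>> send_rows(moves=[{"dx": 45, "dy": -4, "dz": 0, "wx": 0, "wy": 0, "wz": 0, "hand": -1}, {"dx": 90, "dy": -8, "dz": 0, "wx": 0, "wy": 0, "wz": 0, "hand": -1}, {"dx": 125, "dy": -11.6, "dz": 0, "wx": 0, "wy": 0, "wz": 0, "hand": -1}, {"dx": 138.4, "dy": -11.6, "dz": 0, "wx": 0, "wy": 0, "wz": 0, "hand": -1}, {"dx": 138.4, "dy": -11.6, "dz": 12, "wx": 0, "wy": 0, "wz": 0, "hand": -1}, {"dx": 138.4, "dy": -11.6, "dz": 24, "wx": 0, "wy": 0, "wz": 0, "hand": -1}, {"dx": 138.4, "dy": -11.6, "dz": 32, "wx": 0, "wy": 0, "wz": 0, "hand": -1}, {"dx": 138.4, "dy": -11.6, "dz": 36, "wx": 0, "wy": 0, "wz": 0, "hand": -1}])

```text
time: 5.25
tool_pos: [0.4891, 0.0589, 0.1233]
tcp_rot: [-3.14, -0.0, 1.658]
wrist_force: [0.2, -0.2, -0.2]
grip_width: 0.183
grasp_force: 58.4
```

```bash
python3 - <<'E'
from h import *
a=bot.grab_frame("scene")[150:240,240:360]
s=bot.state();print(s["tool_pos"],s["tcp_rot"],s["wrist_force"],s["moment"])
cv2.imwrite("pics/g3.png",np.clip(cv2.resize(a,(720,540),interpolation=cv2.INTER_CUBIC)*1.8,0,255).astype(np.uint8))
E
```

```text
[0.48904197 0.05902311 0.12314527] [-3.13988376e+00 -2.80511705e-04  1.65868720e+00] [-0.15392    -0.09966531 -0.54434185] [ 0.00356437  0.02551543 -0.01744582]
```

View pics/g3.png

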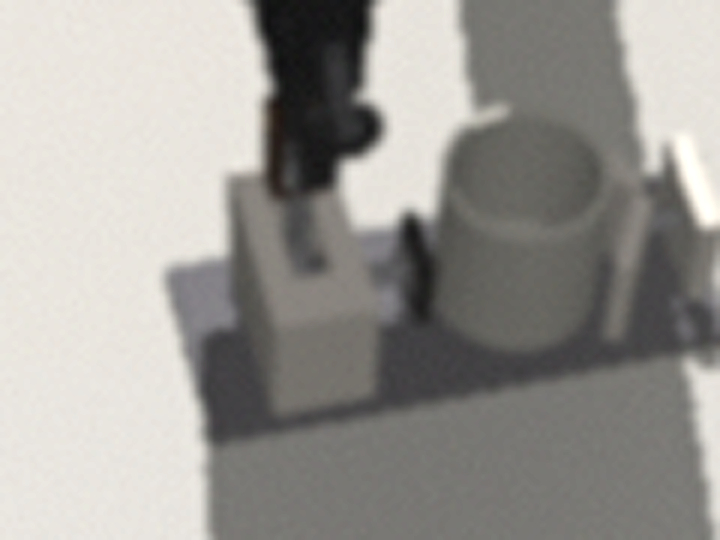

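The scene crop shows the blade going into the slot at about (300,215), with no contact force. I'll go on down, then feel towards +x.

>>> send_rows(moves=[{"dx": 0, "dy": 0, "dz": 4, "wx": 0, "wy": 0, "wz": 0, "hand": -1}, {"dx": 0, "dy": 0, "dz": 8, "wx": 0, "wy": 0, "wz": 0, "hand": -1}, {"dx": 0, "dy": 0, "dz": 13, "wx": 0, "wy": 0, "wz": 0, "hand": -1}, {"dx": 0, "dy": 0, "dz": 13, "wx": 0, "wy": 0, "wz": 0, "hand": -1}, {"dx": 0, "dy": 1, "dz": 13, "wx": 0, "wy": 0, "wz": 0, "hand": -1}, {"dx": 0, "dy": 2, "dz": 13, "wx": 0, "wy": 0, "wz": 0, "hand": -1}, {"dx": 0, "dy": 3, "dz": 13, "wx": 0, "wy": 0, "wz": 0, "hand": -1}, {"dx": 0, "dy": 4, "dz": 13, "wx": 0, "wy": 0, "wz": 0, "hand": -1}])

```text
time: 6.3
tool_pos: [0.4935, 0.06, 0.1114]
tcp_rot: [3.141, 0.0, 1.66]
wrist_force: [-0.2, 0.2, -0.4]
grip_width: 0.179
grasp_force: 58.4
```

>>> send_rows(moves=[{"dx": 0, "dy": 0.5, "dz": 0, "wx": 0, "wy": 0, "wz": 0, "hand": -1}, {"dx": 0, "dy": 1, "dz": 0, "wx": 0, "wy": 0, "wz": 0, "hand": -1}, {"dx": 0, "dy": 1.5, "dz": 0, "wx": 0, "wy": 0, "wz": 0, "hand": -1}, {"dx": 0, "dy": 2, "dz": 0, "wx": 0, "wy": 0, "wz": 0, "hand": -1}, {"dx": 0, "dy": 2.5, "dz": 0, "wx": 0, "wy": 0, "wz": 0, "hand": -1}, {"dx": 0, "dy": 3, "dz": 0, "wx": 0, "wy": 0, "wz": 0, "hand": -1}, {"dx": 0, "dy": 3.5, "dz": 0, "wx": 0, "wy": 0, "wz": 0, "hand": -1}, {"dx": 0, "dy": 4, "dz": 0, "wx": 0, "wy": 0, "wz": 0, "hand": -1}])

```text
time: 7.3
tool_pos: [0.4964, 0.0603, 0.1109]
tcp_rot: [-3.139, -0.0, 1.66]
wrist_force: [-5.8, -1.0, 1.1]
grip_width: 0.178
grasp_force: 58.5
```

>>> send_rows(moves=[{"dx": 0, "dy": 0.5, "dz": 0, "wx": 0, "wy": 0, "wz": 0, "hand": -1}, {"dx": 0, "dy": 1, "dz": 0, "wx": 0, "wy": 0, "wz": 0, "hand": -1}, {"dx": 0, "dy": 1.5, "dz": 0, "wx": 0, "wy": 0, "wz": 0, "hand": -1}, {"dx": 0, "dy": 2, "dz": 0, "wx": 0, "wy": 0, "wz": 0, "hand": -1}, {"dx": 0, "dy": 2.5, "dz": 0, "wx": 0, "wy": 0, "wz": 0, "hand": -1}, {"dx": 0, "dy": 3, "dz": 0, "wx": 0, "wy": 0, "wz": 0, "hand": -1}, {"dx": 0, "dy": 3.5, "dz": 0, "wx": 0, "wy": 0, "wz": 0, "hand": -1}, {"dx": 0, "dy": 4, "dz": 0, "wx": 0, "wy": 0, "wz": 0, "hand": -1}])

```text
time: 8.3
tool_pos: [0.5015, 0.0607, 0.1114]
tcp_rot: [3.141, 0.0, 1.66]
wrist_force: [-4.1, -0.3, -0.3]
grip_width: 0.177
grasp_force: 58.7
```

>>> send_rows(moves=[{"dx": 0, "dy": 1, "dz": 0, "wx": 0, "wy": 0, "wz": 0, "hand": -1}, {"dx": 0, "dy": 2, "dz": 0, "wx": 0, "wy": 0, "wz": 0, "hand": -1}, {"dx": 0, "dy": 0, "dz": -3, "wx": 0, "wy": 0, "wz": 0, "hand": -1}, {"dx": 0, "dy": 0, "dz": -14, "wx": 0, "wy": 0, "wz": 0, "hand": -1}, {"dx": 0, "dy": 0, "dz": -24, "wx": 0, "wy": 0, "wz": 0, "hand": -1}, {"dx": 0, "dy": -14, "dz": -24, "wx": 0, "wy": 0, "wz": 0, "hand": -1}, {"dx": 0, "dy": -27, "dz": -24, "wx": 0, "wy": 0, "wz": 0, "hand": -1}, {"dx": 0, "dy": -27, "dz": -20, "wx": 0, "wy": 0, "wz": 0, "hand": -1}])

```text
time: 9.3
tool_pos: [0.4729, 0.0584, 0.1311]
tcp_rot: [-3.141, -0.0, 1.66]
wrist_force: [1.2, -0.7, -0.9]
grip_width: 0.181
grasp_force: 58.7
```

>>> send_rows(moves=[{"dx": 0, "dy": 0, "dz": 6, "wx": 0, "wy": 0, "wz": 0, "hand": -1}, {"dx": 0, "dy": 0, "dz": 12, "wx": 0, "wy": 0, "wz": 0, "hand": -1}, {"dx": 0, "dy": 0, "dz": 17, "wx": 0, "wy": 0, "wz": 0, "hand": -1}, {"dx": 0, "dy": 0, "dz": 20, "wx": 0, "wy": 0, "wz": 0, "hand": -1}, {"dx": 0, "dy": 0, "dz": 20, "wx": 0, "wy": 0, "wz": 0, "hand": -1}, {"dx": 0, "dy": 1, "dz": 20, "wx": 0, "wy": 0, "wz": 0, "hand": -1}, {"dx": 0, "dy": 2, "dz": 20, "wx": 0, "wy": 0, "wz": 0, "hand": -1}, {"dx": 0, "dy": 3, "dz": 20, "wx": 0, "wy": 0, "wz": 0, "hand": -1}])

```text
time: 10.3
tool_pos: [0.4773, 0.0586, 0.1114]
tcp_rot: [-3.141, 0.0, 1.66]
wrist_force: [-2.5, 0.2, 0.9]
grip_width: 0.18
grasp_force: 58.8
```

>>> send_rows(moves=[{"dx": 0, "dy": 2, "dz": 0, "wx": 0, "wy": 0, "wz": 0, "hand": -1}, {"dx": 0, "dy": 4, "dz": 0, "wx": 0, "wy": 0, "wz": 0, "hand": -1}, {"dx": 0, "dy": 6, "dz": 0, "wx": 0, "wy": 0, "wz": 0, "hand": -1}, {"dx": 0, "dy": 8, "dz": 0, "wx": 0, "wy": 0, "wz": 0, "hand": -1}, {"dx": 0, "dy": 9, "dz": 0, "wx": 0, "wy": 0, "wz": 0, "hand": -1}, {"dx": 0, "dy": 10, "dz": 0, "wx": 0, "wy": 0, "wz": 0, "hand": -1}, {"dx": 0, "dy": 10.5, "dz": 0, "wx": 0, "wy": 0, "wz": 0, "hand": -1}, {"dx": 0, "dy": 11, "dz": 0, "wx": 0, "wy": 0, "wz": 0, "hand": -1}])

```text
time: 11.3
tool_pos: [0.488, 0.0596, 0.1111]
tcp_rot: [-3.14, -0.0, 1.66]
wrist_force: [-5.3, -0.2, 2.2]
grip_width: 0.179
grasp_force: 59.0
```

>>> send_rows(moves=[{"dx": 0, "dy": 0.4, "dz": 0, "wx": 0, "wy": 0, "wz": 0, "hand": -1}, {"dx": 0, "dy": 0.8, "dz": 0, "wx": 0, "wy": 0, "wz": 0, "hand": -1}, {"dx": 0, "dy": 1.2, "dz": 0, "wx": 0, "wy": 0, "wz": 0, "hand": -1}, {"dx": 0, "dy": 1.6, "dz": 0, "wx": 0, "wy": 0, "wz": 0, "hand": -1}, {"dx": 0, "dy": 2, "dz": 0, "wx": 0, "wy": 0, "wz": 0, "hand": -1}, {"dx": 0, "dy": 2.4, "dz": 0, "wx": 0, "wy": 0, "wz": 0, "hand": -1}, {"dx": 0, "dy": 2.7, "dz": 0, "wx": 0, "wy": 0, "wz": 0, "hand": -1}, {"dx": 0, "dy": 3, "dz": 0, "wx": 0, "wy": 0, "wz": 0, "hand": -1}])

```text
time: 12.3
tool_pos: [0.4907, 0.0599, 0.1109]
tcp_rot: [-3.14, -0.0, 1.66]
wrist_force: [-4.8, 0.1, -0.5]
grip_width: 0.177
grasp_force: 58.9
```

>>> send_rows(moves=[{"dx": 0, "dy": 0.4, "dz": 0, "wx": 0, "wy": 0, "wz": 0, "hand": -1}, {"dx": 0, "dy": 0.8, "dz": 0, "wx": 0, "wy": 0, "wz": 0, "hand": -1}, {"dx": 0, "dy": 1.2, "dz": 0, "wx": 0, "wy": 0, "wz": 0, "hand": -1}, {"dx": 0, "dy": 1.6, "dz": 0, "wx": 0, "wy": 0, "wz": 0, "hand": -1}, {"dx": 0, "dy": 2, "dz": 0, "wx": 0, "wy": 0, "wz": 0, "hand": -1}, {"dx": 0, "dy": 2.4, "dz": 0, "wx": 0, "wy": 0, "wz": 0, "hand": -1}, {"dx": 0, "dy": 2.7, "dz": 0, "wx": 0, "wy": 0, "wz": 0, "hand": -1}, {"dx": 0, "dy": 3, "dz": 0, "wx": 0, "wy": 0, "wz": 0, "hand": -1}])

```text
time: 13.3
tool_pos: [0.493, 0.0601, 0.1105]
tcp_rot: [-3.138, -0.0, 1.66]
wrist_force: [-6.1, -1.3, -1.7]
grip_width: 0.18
grasp_force: 58.7
```

>>> send_rows(moves=[{"dx": 0, "dy": 0.4, "dz": 0, "wx": 0, "wy": 0, "wz": 0, "hand": -1}, {"dx": 0, "dy": 0.8, "dz": 0, "wx": 0, "wy": 0, "wz": 0, "hand": -1}, {"dx": 0, "dy": 1.2, "dz": 0, "wx": 0, "wy": 0, "wz": 0, "hand": -1}, {"dx": 0, "dy": 1.6, "dz": 0, "wx": 0, "wy": 0, "wz": 0, "hand": -1}, {"dx": 0, "dy": 2, "dz": 0, "wx": 0, "wy": 0, "wz": 0, "hand": -1}, {"dx": 0, "dy": 2.4, "dz": 0, "wx": 0, "wy": 0, "wz": 0, "hand": -1}, {"dx": 0, "dy": 2.7, "dz": 0, "wx": 0, "wy": 0, "wz": 0, "hand": -1}, {"dx": 0, "dy": 3, "dz": 0, "wx": 0, "wy": 0, "wz": 0, "hand": -1}])

```text
time: 14.3
tool_pos: [0.4964, 0.0604, 0.1107]
tcp_rot: [-3.139, -0.0, 1.66]
wrist_force: [-5.3, -0.4, 0.5]
grip_width: 0.181
grasp_force: 58.7
```

>>> send_rows(moves=[{"dx": 0, "dy": 0.4, "dz": 0, "wx": 0, "wy": 0, "wz": 0, "hand": -1}, {"dx": 0, "dy": 0.8, "dz": 0, "wx": 0, "wy": 0, "wz": 0, "hand": -1}, {"dx": 0, "dy": 1.2, "dz": 0, "wx": 0, "wy": 0, "wz": 0, "hand": -1}, {"dx": 0, "dy": 1.6, "dz": 0, "wx": 0, "wy": 0, "wz": 0, "hand": -1}, {"dx": 0, "dy": 2.2, "dz": 0, "wx": 0, "wy": 0, "wz": 0, "hand": -1}, {"dx": 0, "dy": 2.8, "dz": 0, "wx": 0, "wy": 0, "wz": 0, "hand": -1}, {"dx": 0, "dy": 3.4, "dz": 0, "wx": 0, "wy": 0, "wz": 0, "hand": -1}, {"dx": 0, "dy": 4, "dz": 0, "wx": 0, "wy": 0, "wz": 0, "hand": -1}])

```text
time: 15.3
tool_pos: [0.5013, 0.0607, 0.1112]
tcp_rot: [-3.141, -0.0, 1.66]
wrist_force: [-5.3, 0.2, 0.9]
grip_width: 0.18
grasp_force: 59.1
```

>>> send_rows(moves=[{"dx": 0, "dy": 1, "dz": 0, "wx": 0, "wy": 0, "wz": 0, "hand": -1}, {"dx": 0, "dy": 2, "dz": 0, "wx": 0, "wy": 0, "wz": 0, "hand": -1}, {"dx": 0, "dy": 0, "dz": -3, "wx": 0, "wy": 0, "wz": 0, "hand": -1}, {"dx": 0, "dy": 0, "dz": -14, "wx": 0, "wy": 0, "wz": 0, "hand": -1}, {"dx": 0, "dy": 0, "dz": -24, "wx": 0, "wy": 0, "wz": 0, "hand": -1}, {"dx": 0, "dy": -14, "dz": -24, "wx": 0, "wy": 0, "wz": 0, "hand": -1}, {"dx": 0, "dy": -27, "dz": -24, "wx": 0, "wy": 0, "wz": 0, "hand": -1}, {"dx": 0, "dy": -27, "dz": -20, "wx": 0, "wy": 0, "wz": 0, "hand": -1}])

```text
time: 16.3
tool_pos: [0.4729, 0.0583, 0.1311]
tcp_rot: [-3.141, -0.0, 1.66]
wrist_force: [0.7, 0.6, -0.3]
grip_width: 0.176
grasp_force: 59.0
```

>>> send_rows(moves=[{"dx": 0, "dy": 0, "dz": 6, "wx": 0, "wy": 0, "wz": 0, "hand": -1}, {"dx": 0, "dy": 0, "dz": 12, "wx": 0, "wy": 0, "wz": 0, "hand": -1}, {"dx": 0, "dy": 0, "dz": 17, "wx": 0, "wy": 0, "wz": 0, "hand": -1}, {"dx": 0, "dy": 0, "dz": 20, "wx": 0, "wy": 0, "wz": 0, "hand": -1}, {"dx": 0, "dy": 0, "dz": 20, "wx": 0, "wy": 0, "wz": 0, "hand": -1}, {"dx": 0, "dy": 1, "dz": 20, "wx": 0, "wy": 0, "wz": 0, "hand": -1}, {"dx": 0, "dy": 2, "dz": 20, "wx": 0, "wy": 0, "wz": 0, "hand": -1}, {"dx": 0, "dy": 3, "dz": 20, "wx": 0, "wy": 0, "wz": 0, "hand": -1}])

```text
time: 17.3
tool_pos: [0.4773, 0.0586, 0.1114]
tcp_rot: [-3.141, 0.0, 1.66]
wrist_force: [-1.1, 0.5, -0.1]
grip_width: 0.179
grasp_force: 59.1
```

```bash
python3 - <<'E'
from h import *
f=bot.grab_frame("scene");cv2.imwrite("/tmp/s1.png",f)
o=cv2.imread("pics/scene0.png")
v=np.vstack([cv2.resize(x[165:220,290:370],(800,300) if 0 else (436,300),interpolation=cv2.INTER_CUBIC) for x in(o,f)])
cv2.imwrite("pics/g4.png",np.clip(v*1.8,0,255).astype(np.uint8))
E
```

```text
(no output)
```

View pics/g4.png

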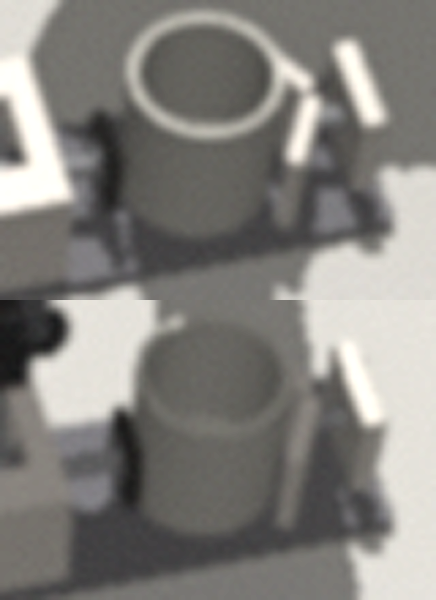

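The comparison (before above, now below) shows the cup moved about 9 crop px (≈4 mm) towards the rest with the jaw touching it. The V face at (295,460) is now close to the cup, so I'll use small steps from here.

>>> send_rows(moves=[{"dx": 0, "dy": 0.3, "dz": 0, "wx": 0, "wy": 0, "wz": 0, "hand": -1}, {"dx": 0, "dy": 0.7, "dz": 0, "wx": 0, "wy": 0, "wz": 0, "hand": -1}, {"dx": 0, "dy": 1, "dz": 0, "wx": 0, "wy": 0, "wz": 0, "hand": -1}, {"dx": 0, "dy": 1.3, "dz": 0, "wx": 0, "wy": 0, "wz": 0, "hand": -1}, {"dx": 0, "dy": 1.6, "dz": 0, "wx": 0, "wy": 0, "wz": 0, "hand": -1}, {"dx": 0, "dy": 1.9, "dz": 0, "wx": 0, "wy": 0, "wz": 0, "hand": -1}, {"dx": 0, "dy": 2.2, "dz": 0, "wx": 0, "wy": 0, "wz": 0, "hand": -1}, {"dx": 0, "dy": 2.5, "dz": 0, "wx": 0, "wy": 0, "wz": 0, "hand": -1}])

```text
time: 18.35
tool_pos: [0.48, 0.0588, 0.1113]
tcp_rot: [3.142, -0.0, 1.66]
wrist_force: [-4.2, -0.4, 2.5]
grip_width: 0.18
grasp_force: 59.2
```

```bash
python3 - <<'E'
from rig import bot
s=bot.state();print(s["wrist_force"],s["tool_pos"],s["moment"])
E
```

```text
[-4.2479386  -0.41432627  2.46425031] [0.4799933  0.05881706 0.11132044] [-0.077093    0.96219621 -0.02834358]
```

>>> send_rows(moves=[{"dx": 0, "dy": 0.3, "dz": 0, "wx": 0, "wy": 0, "wz": 0, "hand": -1}, {"dx": 0, "dy": 0.6, "dz": 0, "wx": 0, "wy": 0, "wz": 0, "hand": -1}, {"dx": 0, "dy": 0.8, "dz": 0, "wx": 0, "wy": 0, "wz": 0, "hand": -1}, {"dx": 0, "dy": 1, "dz": 0, "wx": 0, "wy": 0, "wz": 0, "hand": -1}, {"dx": 0, "dy": 1.3, "dz": 0, "wx": 0, "wy": 0, "wz": 0, "hand": -1}, {"dx": 0, "dy": 1.6, "dz": 0, "wx": 0, "wy": 0, "wz": 0, "hand": -1}, {"dx": 0, "dy": 1.8, "dz": 0, "wx": 0, "wy": 0, "wz": 0, "hand": -1}, {"dx": 0, "dy": 2, "dz": 0, "wx": 0, "wy": 0, "wz": 0, "hand": -1}])

```text
time: 19.35
tool_pos: [0.482, 0.0589, 0.1113]
tcp_rot: [3.142, 0.0, 1.66]
wrist_force: [-4.1, -0.6, 2.1]
grip_width: 0.181
grasp_force: 59.2
```

```bash
python3 - <<'E'
from rig import bot
s=bot.state();print(s["wrist_force"],s["tool_pos"],s["moment"])
E
```

```text
[-4.09123326 -0.64537405  2.1062161 ] [0.48198269 0.05893057 0.11131209] [-0.06532622  0.88805655 -0.01789954]
```

>>> send_rows(moves=[{"dx": 0, "dy": 0.3, "dz": 0, "wx": 0, "wy": 0, "wz": 0, "hand": -1}, {"dx": 0, "dy": 0.6, "dz": 0, "wx": 0, "wy": 0, "wz": 0, "hand": -1}, {"dx": 0, "dy": 0.8, "dz": 0, "wx": 0, "wy": 0, "wz": 0, "hand": -1}, {"dx": 0, "dy": 1, "dz": 0, "wx": 0, "wy": 0, "wz": 0, "hand": -1}, {"dx": 0, "dy": 1.3, "dz": 0, "wx": 0, "wy": 0, "wz": 0, "hand": -1}, {"dx": 0, "dy": 1.6, "dz": 0, "wx": 0, "wy": 0, "wz": 0, "hand": -1}, {"dx": 0, "dy": 1.8, "dz": 0, "wx": 0, "wy": 0, "wz": 0, "hand": -1}, {"dx": 0, "dy": 2, "dz": 0, "wx": 0, "wy": 0, "wz": 0, "hand": -1}])

```text
time: 20.35
tool_pos: [0.4838, 0.0591, 0.1112]
tcp_rot: [-3.141, -0.0, 1.66]
wrist_force: [-4.9, -0.0, 2.0]
grip_width: 0.178
grasp_force: 59.2
```

```bash
python3 - <<'E'
from rig import bot
s=bot.state();print(s["wrist_force"],s["tool_pos"],s["moment"])
E
```

```text
[-4.92573436e+00 -5.43550720e-04  1.98230001e+00] [0.48377254 0.05913282 0.11124543] [-0.10504146  1.0840358  -0.02191965]
```

>>> send_rows(moves=[{"dx": 0, "dy": 0.2, "dz": 0, "wx": 0, "wy": 0, "wz": 0, "hand": -1}, {"dx": 0, "dy": 0.4, "dz": 0, "wx": 0, "wy": 0, "wz": 0, "hand": -1}, {"dx": 0, "dy": 0.6, "dz": 0, "wx": 0, "wy": 0, "wz": 0, "hand": -1}, {"dx": 0, "dy": 0.8, "dz": 0, "wx": 0, "wy": 0, "wz": 0, "hand": -1}, {"dx": 0, "dy": 1, "dz": 0, "wx": 0, "wy": 0, "wz": 0, "hand": -1}, {"dx": 0, "dy": 1.2, "dz": 0, "wx": 0, "wy": 0, "wz": 0, "hand": -1}, {"dx": 0, "dy": 1.4, "dz": 0, "wx": 0, "wy": 0, "wz": 0, "hand": -1}, {"dx": 0, "dy": 1.5, "dz": 0, "wx": 0, "wy": 0, "wz": 0, "hand": -1}])

```text
time: 21.35
tool_pos: [0.485, 0.0593, 0.1113]
tcp_rot: [-3.141, -0.0, 1.66]
wrist_force: [-5.7, -1.2, 3.3]
grip_width: 0.175
grasp_force: 59.3
```

```bash
python3 - <<'E'
from rig import bot
s=bot.state();print(s["wrist_force"],s["tool_pos"],s["moment"])
E
```

```text
[-5.66657813 -1.24818053  3.28376618] [0.48502388 0.05925106 0.11126951] [-0.15080527  1.24594547 -0.00790715]
```

>>> send_rows(moves=[{"dx": 0, "dy": 0.2, "dz": 0, "wx": 0, "wy": 0, "wz": 0, "hand": -1}, {"dx": 0, "dy": 0.4, "dz": 0, "wx": 0, "wy": 0, "wz": 0, "hand": -1}, {"dx": 0, "dy": 0.6, "dz": 0, "wx": 0, "wy": 0, "wz": 0, "hand": -1}, {"dx": 0, "dy": 0.8, "dz": 0, "wx": 0, "wy": 0, "wz": 0, "hand": -1}, {"dx": 0, "dy": 1, "dz": 0, "wx": 0, "wy": 0, "wz": 0, "hand": -1}, {"dx": 0, "dy": 1.2, "dz": 0, "wx": 0, "wy": 0, "wz": 0, "hand": -1}, {"dx": 0, "dy": 1.4, "dz": 0, "wx": 0, "wy": 0, "wz": 0, "hand": -1}, {"dx": 0, "dy": 1.5, "dz": 0, "wx": 0, "wy": 0, "wz": 0, "hand": -1}])

```text
time: 22.35
tool_pos: [0.4866, 0.0594, 0.1113]
tcp_rot: [-3.141, -0.0, 1.66]
wrist_force: [-5.5, -0.5, 3.3]
grip_width: 0.178
grasp_force: 59.3
```

```bash
python3 - <<'E'
from rig import bot
s=bot.state();print(s["wrist_force"],s["tool_pos"],s["moment"])
E
```

```text
[-5.45976034 -0.46265443  3.26082036] [0.48657217 0.05937814 0.11128502] [-0.10674391  1.26672035 -0.03159171]
```

>>> send_rows(moves=[{"dx": 0, "dy": 0.2, "dz": 0, "wx": 0, "wy": 0, "wz": 0, "hand": -1}, {"dx": 0, "dy": 0.4, "dz": 0, "wx": 0, "wy": 0, "wz": 0, "hand": -1}, {"dx": 0, "dy": 0.6, "dz": 0, "wx": 0, "wy": 0, "wz": 0, "hand": -1}, {"dx": 0, "dy": 0.8, "dz": 0, "wx": 0, "wy": 0, "wz": 0, "hand": -1}, {"dx": 0, "dy": 1, "dz": 0, "wx": 0, "wy": 0, "wz": 0, "hand": -1}, {"dx": 0, "dy": 1.2, "dz": 0, "wx": 0, "wy": 0, "wz": 0, "hand": -1}, {"dx": 0, "dy": 1.4, "dz": 0, "wx": 0, "wy": 0, "wz": 0, "hand": -1}, {"dx": 0, "dy": 1.5, "dz": 0, "wx": 0, "wy": 0, "wz": 0, "hand": -1}])

```text
time: 23.35
tool_pos: [0.4881, 0.0595, 0.1112]
tcp_rot: [-3.141, -0.0, 1.66]
wrist_force: [-4.7, -0.2, 2.6]
grip_width: 0.182
grasp_force: 59.3
```

```bash
python3 - <<'E'
from rig import bot
s=bot.state();print(s["wrist_force"],s["tool_pos"],s["moment"])
E
```

```text
[-4.73010979 -0.19495161  2.64400619] [0.48808996 0.05954613 0.11124713] [-1.06761027e-01  1.25209210e+00  1.18460784e-03]
```

>>> send_rows(moves=[{"dx": 0, "dy": 0.3, "dz": 0, "wx": 0, "wy": 0, "wz": 0, "hand": -1}, {"dx": 0, "dy": 0.6, "dz": 0, "wx": 0, "wy": 0, "wz": 0, "hand": -1}, {"dx": 0, "dy": 0.8, "dz": 0, "wx": 0, "wy": 0, "wz": 0, "hand": -1}, {"dx": 0, "dy": 1, "dz": 0, "wx": 0, "wy": 0, "wz": 0, "hand": -1}, {"dx": 0, "dy": 1.3, "dz": 0, "wx": 0, "wy": 0, "wz": 0, "hand": -1}, {"dx": 0, "dy": 1.6, "dz": 0, "wx": 0, "wy": 0, "wz": 0, "hand": -1}, {"dx": 0, "dy": 1.8, "dz": 0, "wx": 0, "wy": 0, "wz": 0, "hand": -1}, {"dx": 0, "dy": 2, "dz": 0, "wx": 0, "wy": 0, "wz": 0, "hand": -1}])

```text
time: 24.35
tool_pos: [0.4899, 0.0597, 0.1111]
tcp_rot: [-3.14, -0.0, 1.66]
wrist_force: [-5.9, -1.2, 1.6]
grip_width: 0.178
grasp_force: 59.2
```

```bash
python3 - <<'E'
from rig import bot
s=bot.state();print(s["wrist_force"],s["tool_pos"],s["moment"])
E
```

```text
[-5.93331562 -1.16190775  1.58354425] [0.48990969 0.0597017  0.11108335] [-0.20022678  1.21154212  0.02612092]
```

>>> send_rows(moves=[{"dx": 0, "dy": 0.3, "dz": 0, "wx": 0, "wy": 0, "wz": 0, "hand": -1}, {"dx": 0, "dy": 0.6, "dz": 0, "wx": 0, "wy": 0, "wz": 0, "hand": -1}, {"dx": 0, "dy": 0.8, "dz": 0, "wx": 0, "wy": 0, "wz": 0, "hand": -1}, {"dx": 0, "dy": 1, "dz": 0, "wx": 0, "wy": 0, "wz": 0, "hand": -1}, {"dx": 0, "dy": 1.3, "dz": 0, "wx": 0, "wy": 0, "wz": 0, "hand": -1}, {"dx": 0, "dy": 1.6, "dz": 0, "wx": 0, "wy": 0, "wz": 0, "hand": -1}, {"dx": 0, "dy": 1.8, "dz": 0, "wx": 0, "wy": 0, "wz": 0, "hand": -1}, {"dx": 0, "dy": 2, "dz": 0, "wx": 0, "wy": 0, "wz": 0, "hand": -1}])

```text
time: 25.35
tool_pos: [0.4913, 0.0599, 0.1108]
tcp_rot: [-3.139, -0.0, 1.66]
wrist_force: [-6.0, -1.2, 1.2]
grip_width: 0.18
grasp_force: 59.1
```

```bash
python3 - <<'E'
from rig import bot
s=bot.state();print(s["wrist_force"],s["tool_pos"],s["moment"])
E
```

```text
[-5.98258305 -1.20213214  1.1947633 ] [0.49130547 0.05987718 0.11083961] [-0.26050653  1.47350131  0.0373315 ]
```

>>> send_rows(moves=[{"dx": 0, "dy": 0.2, "dz": 0, "wx": 0, "wy": 0, "wz": 0, "hand": -1}, {"dx": 0, "dy": 0.4, "dz": 0, "wx": 0, "wy": 0, "wz": 0, "hand": -1}, {"dx": 0, "dy": 0.6, "dz": 0, "wx": 0, "wy": 0, "wz": 0, "hand": -1}, {"dx": 0, "dy": 0.8, "dz": 0, "wx": 0, "wy": 0, "wz": 0, "hand": -1}, {"dx": 0, "dy": 1, "dz": 0, "wx": 0, "wy": 0, "wz": 0, "hand": -1}, {"dx": 0, "dy": 1.2, "dz": 0, "wx": 0, "wy": 0, "wz": 0, "hand": -1}, {"dx": 0, "dy": 1.4, "dz": 0, "wx": 0, "wy": 0, "wz": 0, "hand": -1}, {"dx": 0, "dy": 1.5, "dz": 0, "wx": 0, "wy": 0, "wz": 0, "hand": -1}])

```text
time: 26.35
tool_pos: [0.4922, 0.06, 0.1107]
tcp_rot: [-3.138, -0.0, 1.66]
wrist_force: [-6.6, -1.2, 2.3]
grip_width: 0.178
grasp_force: 59.2
```

```bash
python3 - <<'E'
from rig import bot
s=bot.state();print(s["wrist_force"],s["tool_pos"],s["moment"])
E
```

```text
[-6.57506414 -1.16643576  2.28140054] [0.49224054 0.05997709 0.11069413] [-0.28676809  1.72290075  0.0335232 ]
```

>>> send_rows(moves=[{"dx": 0, "dy": 0.2, "dz": 0, "wx": 0, "wy": 0, "wz": 0, "hand": -1}, {"dx": 0, "dy": 0.4, "dz": 0, "wx": 0, "wy": 0, "wz": 0, "hand": -1}, {"dx": 0, "dy": 0.6, "dz": 0, "wx": 0, "wy": 0, "wz": 0, "hand": -1}, {"dx": 0, "dy": 0.7, "dz": 0, "wx": 0, "wy": 0, "wz": 0, "hand": -1}, {"dx": 0, "dy": 0.8, "dz": 0, "wx": 0, "wy": 0, "wz": 0, "hand": -1}, {"dx": 0, "dy": 0.9, "dz": 0, "wx": 0, "wy": 0, "wz": 0, "hand": -1}, {"dx": 0, "dy": 0.9, "dz": 0, "wx": 0, "wy": 0, "wz": 0, "hand": -1}, {"dx": 0, "dy": 1, "dz": 0, "wx": 0, "wy": 0, "wz": 0, "hand": -1}])

```text
time: 27.35
tool_pos: [0.4928, 0.0601, 0.1105]
tcp_rot: [-3.137, -0.0, 1.66]
wrist_force: [-8.3, -1.1, 1.0]
grip_width: 0.176
grasp_force: 59.2
```

```bash
python3 - <<'E'
from rig import bot
s=bot.state();print(s["wrist_force"],s["tool_pos"],s["moment"])
E
```

```text
[-8.3228181  -1.1476063   0.99548007] [0.49282525 0.06006322 0.11054262] [-0.34554011  1.89301323 -0.04733414]
```

>>> send_rows(moves=[{"dx": 0, "dy": 0.1, "dz": 0, "wx": 0, "wy": 0, "wz": 0, "hand": -1}, {"dx": 0, "dy": 0.2, "dz": 0, "wx": 0, "wy": 0, "wz": 0, "hand": -1}, {"dx": 0, "dy": 0.3, "dz": 0, "wx": 0, "wy": 0, "wz": 0, "hand": -1}, {"dx": 0, "dy": 0.4, "dz": 0, "wx": 0, "wy": 0, "wz": 0, "hand": -1}, {"dx": 0, "dy": 0.5, "dz": 0, "wx": 0, "wy": 0, "wz": 0, "hand": -1}, {"dx": 0, "dy": 0.6, "dz": 0, "wx": 0, "wy": 0, "wz": 0, "hand": -1}, {"dx": 0, "dy": 0.7, "dz": 0, "wx": 0, "wy": 0, "wz": 0, "hand": -1}, {"dx": 0, "dy": 0.8, "dz": 0, "wx": 0, "wy": 0, "wz": 0, "hand": -1}])

```text
time: 28.35
tool_pos: [0.4933, 0.0601, 0.1104]
tcp_rot: [-3.136, -0.0, 1.66]
wrist_force: [-8.3, -0.9, 2.6]
grip_width: 0.18
grasp_force: 59.2
```

```bash
python3 - <<'E'
from h import *
s=bot.state();print(s["wrist_force"],s["tool_pos"],s["moment"])
f=bot.grab_frame("scene");cv2.imwrite("/tmp/s2.png",f);p=cv2.imread("/tmp/s1.png")
v=np.vstack([cv2.resize(x[165:220,290:370],(436,300),interpolation=cv2.INTER_CUBIC) for x in(p,f)])
cv2.imwrite("pics/g5.png",np.clip(v*1.8,0,255).astype(np.uint8))
E
```

```text
[-8.31832714 -0.85444076  2.5975633 ] [0.4932862  0.06010265 0.11041518] [-0.34772234  2.01150394 -0.07897388]
```

View pics/g5.png

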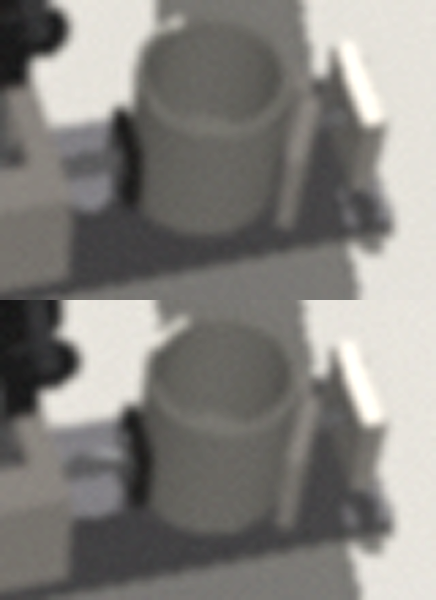

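The lower picture shows the cup moved on about another 10 crop px and now touching the V face at about (290,470). The moment has risen about 1.66× over free (near 1.8× after allowing for lever geometry), so it's snug. I'll back off and return the key.

>>> send_rows(moves=[{"dx": 0, "dy": -2.5, "dz": 0, "wx": 0, "wy": 0, "wz": 0, "hand": -1}, {"dx": 0, "dy": -5, "dz": 0, "wx": 0, "wy": 0, "wz": 0, "hand": -1}, {"dx": 0, "dy": -5, "dz": -2, "wx": 0, "wy": 0, "wz": 0, "hand": -1}, {"dx": 0, "dy": -5, "dz": -10, "wx": 0, "wy": 0, "wz": 0, "hand": -1}, {"dx": 0, "dy": -5, "dz": -25, "wx": 0, "wy": 0, "wz": 0, "hand": -1}, {"dx": 0, "dy": -5, "dz": -45, "wx": 0, "wy": 0, "wz": 0, "hand": -1}, {"dx": -15, "dy": -5, "dz": -59, "wx": 0, "wy": 0, "wz": 0, "hand": -1}, {"dx": -45, "dy": -8, "dz": -59, "wx": 0, "wy": 0, "wz": 0.05, "hand": -1}])

```text
time: 29.4
tool_pos: [0.4931, 0.0139, 0.1726]
tcp_rot: [3.137, 0.001, 1.611]
wrist_force: [0.1, -0.4, -0.0]
grip_width: 0.179
grasp_force: 59.1
```

>>> send_rows(moves=[{"dx": -50, "dy": -1, "dz": 0, "wx": 0, "wy": 0, "wz": 0.1, "hand": -1}, {"dx": -100, "dy": -2, "dz": 0, "wx": 0, "wy": 0, "wz": 0.205, "hand": -1}, {"dx": -150, "dy": -3.3, "dz": 0, "wx": 0, "wy": 0, "wz": 0.205, "hand": -1}, {"dx": -190, "dy": -4.2, "dz": 0, "wx": 0, "wy": 0, "wz": 0.205, "hand": -1}, {"dx": -200.4, "dy": -4.4, "dz": 0, "wx": 0, "wy": 0, "wz": 0.205, "hand": -1}, {"dx": -200.4, "dy": -4.4, "dz": 25, "wx": 0, "wy": 0, "wz": 0.205, "hand": -1}, {"dx": -200.4, "dy": -4.4, "dz": 48, "wx": 0, "wy": 0, "wz": 0.205, "hand": -1}, {"dx": -200.4, "dy": -4.4, "dz": 52, "wx": 0, "wy": 0, "wz": 0.205, "hand": -1}])

```text
time: 30.4
tool_pos: [0.4941, -0.1849, 0.1172]
tcp_rot: [-3.139, -0.001, 1.405]
wrist_force: [0.4, -0.5, -0.4]
grip_width: 0.183
grasp_force: 59.1
```

>>> send_rows(moves=[{"dx": 0, "dy": 0, "dz": 0, "wx": 0, "wy": 0, "wz": 0, "hand": -1}, {"dx": 0, "dy": 0, "dz": 6, "wx": 0, "wy": 0, "wz": 0, "hand": -1}, {"dx": 0, "dy": 0, "dz": 11, "wx": 0, "wy": 0, "wz": 0, "hand": -1}, {"dx": 0, "dy": 0, "dz": 15, "wx": 0, "wy": 0, "wz": 0, "hand": -1}, {"dx": 0, "dy": 0, "dz": 17, "wx": 0, "wy": 0, "wz": 0, "hand": -1}, {"dx": 0, "dy": 0, "dz": 18, "wx": 0, "wy": 0, "wz": 0, "hand": -1}, {"dx": 0, "dy": 0, "dz": 18, "wx": 0, "wy": 0, "wz": 0, "hand": -1}, {"dx": 0, "dy": 0, "dz": 18, "wx": 0, "wy": 0, "wz": 0, "hand": -1}])

```text
time: 31.4
tool_pos: [0.4952, -0.1858, 0.1004]
tcp_rot: [3.141, 0.0, 1.405]
wrist_force: [0.1, 0.7, -1.2]
grip_width: 0.184
grasp_force: 59.1
```

>>> send_rows(moves=[{"dx": 0, "dy": 0, "dz": 9, "wx": 0, "wy": 0, "wz": 0, "hand": -1}, {"dx": 0, "dy": 0, "dz": 18, "wx": 0, "wy": 0, "wz": 0, "hand": -1}, {"dx": 0, "dy": 0, "dz": 26, "wx": 0, "wy": 0, "wz": 0, "hand": -1}, {"dx": 0, "dy": 0, "dz": 32, "wx": 0, "wy": 0, "wz": 0, "hand": -1}, {"dx": 0, "dy": 0, "dz": 36, "wx": 0, "wy": 0, "wz": 0, "hand": -1}, {"dx": 0, "dy": 0, "dz": 38, "wx": 0, "wy": 0, "wz": 0, "hand": -1}, {"dx": 0, "dy": 0, "dz": 38.5, "wx": 0, "wy": 0, "wz": 0, "hand": -1}, {"dx": 0, "dy": 0, "dz": 38.5, "wx": 0, "wy": 0, "wz": 0, "hand": -1}])

```text
time: 32.4
tool_pos: [0.4953, -0.1858, 0.062]
tcp_rot: [3.141, 0.0, 1.405]
wrist_force: [0.5, 0.4, -0.4]
grip_width: 0.182
grasp_force: 59.1
```

Almost down (≤1 mm). I'll open the fingers slowly, then lift straight up.

>>> send_rows(moves=[{"dx": 0, "dy": 0, "dz": 0.5, "wx": 0, "wy": 0, "wz": 0, "hand": -1}, {"dx": 0, "dy": 0, "dz": 0.5, "wx": 0, "wy": 0, "wz": 0, "hand": -0.55}, {"dx": 0, "dy": 0, "dz": 0.5, "wx": 0, "wy": 0, "wz": 0, "hand": -0.4}, {"dx": 0, "dy": 0, "dz": 0.5, "wx": 0, "wy": 0, "wz": 0, "hand": 0}, {"dx": 0, "dy": 0, "dz": 0.5, "wx": 0, "wy": 0, "wz": 0, "hand": 0.5}, {"dx": 0, "dy": 0, "dz": 0.5, "wx": 0, "wy": 0, "wz": 0, "hand": 0.8}, {"dx": 0, "dy": 0, "dz": 0, "wx": 0, "wy": 0, "wz": 0, "hand": 0.8}, {"dx": 0, "dy": 0, "dz": 0, "wx": 0, "wy": 0, "wz": 0, "hand": 0.8}])

```text
time: 33.4
tool_pos: [0.4952, -0.1858, 0.0619]
tcp_rot: [3.141, 0.0, 1.405]
wrist_force: [0.8, 0.8, -0.7]
grip_width: 0.901
grasp_force: 0.0
```

>>> send_rows(moves=[{"dx": 0, "dy": 0, "dz": -10, "wx": 0, "wy": 0, "wz": 0, "hand": 0.8}, {"dx": 0, "dy": 0, "dz": -30, "wx": 0, "wy": 0, "wz": 0, "hand": 0.8}, {"dx": 0, "dy": 0, "dz": -60, "wx": 0, "wy": 0, "wz": 0, "hand": 0.8}, {"dx": 0, "dy": 0, "dz": -90, "wx": 0, "wy": 0, "wz": 0, "hand": 0.8}, {"dx": 0, "dy": 0, "dz": -130, "wx": 0, "wy": 0, "wz": 0, "hand": 0.8}, {"dx": 0, "dy": -40, "dz": -150, "wx": 0, "wy": 0, "wz": 0, "hand": 0.8}, {"dx": 0, "dy": -80, "dz": -150, "wx": 0, "wy": 0, "wz": 0, "hand": 0.8}, {"dx": 0, "dy": -120, "dz": -150, "wx": 0, "wy": 0, "wz": 0, "hand": 0.8}])

```text
time: 34.4
tool_pos: [0.3758, -0.1658, 0.2128]
tcp_rot: [3.14, 0.001, 1.405]
wrist_force: [0.7, -0.2, -0.3]
grip_width: 0.9
grasp_force: 0.0
```

```bash
python3 - <<'E'
from h import *
s=bot.grab_frame("scene");cv2.imwrite("pics/end.png",np.clip(cv2.resize(s[130:250,140:380],(800,400),interpolation=cv2.INTER_CUBIC)*1.6,0,255).astype(np.uint8))
E
```

```text
(no output)
```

View pics/end.png

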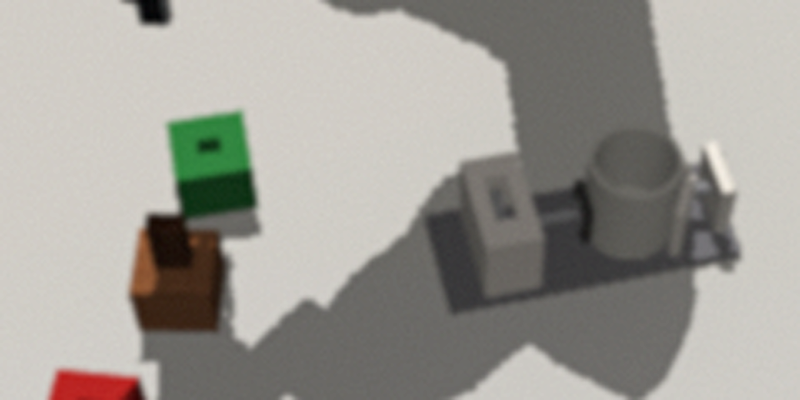

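The key stands upright in the brown stand at crop (170,240), the cup sits between the jaw at (587,215) and the rest at (680,215), and the arm is clear of everything. I'm handing it in.

```bash
python3 -c "
from rig import bot
print(bot.sign_off())"
```

```text
the job is handed in; nothing more can be done
None
```

The cup is held between jaw and rest, judged snug by feel: the push rose to about 1.7 times the free one, an estimated 10 N. The key is back upright in its stand, released, and the job was handed in at about 34 s; no verdict came back.

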